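# Load the third check weight of a balance by its click knob and keep it loaded

## Task

Check the balance with its built-in weights: the pan must be empty for that, so take the steel can by its handle off the pan and stand it upright, without dropping it, on the clear bench close beside the balance on its left. Only then turn the black check-weight knob clockwise, counting its clicks, to the third stop (the mark with three dots) without going on to the fourth, and finish while still gripping it there, because it springs back when let go; leave the other things on the bench where they are.

Things in the scene. Friction and masses are not known exactly. Their poses are not given: they have to be found in the camera images.
- balance: Balance, fixed: pale housing 300 mm (x, front to back) by 210 mm (y), deck 60 mm high; tilted read-out at its left front, up to 86 mm high; black knob at its right front (x -95, y -52 mm). Origin on the bench under its middle, x to its back (away from the robot), y to its left seen by the robot, z up. Left of its front half the bench is clear for at least 130 mm from the housing.
- pan_top (a point): Centre of the top of the balance's round steel weighing pan, 130 mm across, 78 mm above the bench, 60 mm behind the balance's middle. Axes as the balance's.
- sample_can: Steel sample can, on the pan at the start: open cylinder 85 mm across (88 mm at the rim), 88 mm high, with a fixed upright bail handle over it in its y-z plane, 103 mm wide outside; 0.2 to 0.45 kg. Origin at the centre of its underside, z up.
- can_handle (a point): Centre of the black grip of the can's bail, 145.5 mm above the can's underside. The grip is a bar 58 mm long along this frame's y, 14 mm wide along its x and 18 mm high; below it 48 mm are free down to the level of the can's rim. The can hangs level when lifted here.
- check_knob (a joint): Angle (rad) of the check-weight knob: 0 at rest, growing clockwise from above, hard ends at 0 and 1.71. A spring plunger clicks every 24 degrees: first stop 0.419, second 0.838, third 1.257, fourth 1.676. A return spring (0.06 N m at rest, 0.13 N m at the fourth; clicks add or take about 0.04) turns the knob back to 0, over all stops, whenever it is let go.
- knob_grip (a point): On the knob's upright axis, 91.5 mm above the bench, where to grip its black wing: a flat-sided bar 44 mm long along this frame's y, 12 mm wide along x, reaching from 67.5 to 105.5 mm above the bench, on a skirt 54 mm across. Turns with the knob, z up. White line at the +y end = pointer; at rest it points to the balance's left. The dial plate has one to four white dots at the stops.
- notebook: Open notebook lying at the right, 304 mm (x) by 226 mm (y), 17 mm high, with a pen on it; origin at the centre of its underside. Bystander.
- amber_vial_2: Bystander: small amber vial with black cap, 38 mm across, 96 mm high; origin at the centre of its underside.
- tube_bottle_blue: Bystander: slim clear bottle with blue cap, 30 mm across, 116 mm high; origin at the centre of its underside.
- petri_0: Bystander: closed petri dish lying flat, 72 mm across, 15 mm high; origin at the centre of its underside.
- spatula: Bystander: weighing spatula lying flat, 169 mm long along its y, 11 mm wide, 8 mm high; origin at the centre of its underside.
Not all that is in view belongs to the job. What is shaped like the sample_can but yellow is not meant.

How it is judged:
By the outcome, as a careful person would: the job done as asked, in the order asked, and still so for the second after the job is handed in, while the arm keeps its last pose, push and grip.
It also fails if it takes over 54 s, if anything falls off the work surface, if the arm or the gripper's body presses on something with over 40 N, if the wrist force passes 120 N, or if a joint passes its speed limit or range.

## Robot

A 6-joint arm with a two-finger parallel gripper is mounted at the origin on a cart in front of the work surface, level with it; the furniture and walls round the work are solid. World frame = base frame: x ahead of the robot, y to its left, z up, the work surface at z = 0. Lengths are in m, angles in rad, forces in N, time in s.
With the tool pointing down it reaches from about 0.375 to 0.9 m from the base axis. Payload 3.1 kg.
Tool frame: the origin (TCP) lies midway between the tips of the shut fingers; the grasp point (between the pads) lies 19 mm behind it; z points along the fingers, y is the direction in which the jaws open and shut (so a half turn about z gives the same grasp; the last joint's range is limited). The gripper opens to 87 mm and grips with 3 to 60 N. Pads are 19 mm wide; open, the fingers measure 117 mm over their backs; the gripper's body (75 mm by 190 mm) begins 51 mm behind the grasp point.
Start: joints at [-1.286, 0.527, 1.433, -0, 1.181, -0.178], TCP at [0.279, -0.559, 0.223] pointing down, gripper open.
Joint ranges: [-3.08, 3.08], [-0.75, 2.2], [0.22, 2.44], [-1.43, 4.57], [0, 2.65], [-2.85, 2.85]. Speed limits (rad/s): [2.79, 2.79, 3.14, 3.14, 3.14, 3.14].

## Interface

Orientations are given as a rotation vector (axis times angle).
In Python, from station import bot gives the robot as it stands.
- The arm moves only by the tool servo_tool, never from a script. Its argument "increments" is text: rows parted by semicolons, each of 5 numbers parted by spaces: the shift along the tool's x, y, z in mm, then the turn about the tool's z in rad, then the closure in counts, from 0 (fully open) to 255 (shut). A call has 1 to 8 rows; each row shifts and turns the commanded pose from where the row before left it, along the tool's axes as they then stand; what a row does not reach is not made up. A row lasts 1/12 s, in which the tool goes at most 41.7 mm and 7.16 degrees, less where a joint would pass 70% of its speed; a pose out of reach is approached as far as the arm can. A call is refused whole if a number of a shift passes 41.7 or a number of a turn 0.125, either way. A call with a gripper value outside its range is refused whole. The fingers move at their own pace and stop on an object; the grip force is fixed at half the most. Time passes only in rows, so rows that do not move let the fingers close. It gives the time, the measured TCP pose, the force and the opening at its end, in the units of the state.
- bot.get_obs(): the state, without advancing time (a new reading comes with each control period).
- bot.capture(name): name is "side" or "top" or "wrist"; returns a dict with "img" (480x640x3 uint8, blue, green, red), "intrinsics" (3x3 intrinsics, pixels), "k1" (the pictures are not rectified: a ray, as slopes to the right and down, at radius r is drawn at 1 + k1 r^2 times it, then the intrinsics apply), "R" (3x3) and "t" (3): a world point X has camera coordinates R X + t; the wrist camera has in their place "mount" (4x4, takes a point from camera to tool coordinates, whose origin is the TCP and whose axes are the flange's). Camera axes: x right, y down, z forward; pixel columns grow to the right and rows downward; lengths in m; the calibration is good to about 2 mm. A picture is of the moment at which its call begins: read the wrist's pose just before it. There is no depth.
- bot.finish_job(): hands the job in, once; it reports no verdict.
Trained networks look in the newest picture that a camera, given by its name, has taken for a name from the list of things; names that differ only in an ending like _2 or _b are one class to them, and where a whole thing is asked for, a point or a joint stands for the part that bears it (a point fixed in the world has none). Each returns a list of dicts, best first, with "score" (0 to 1); they miss things now and then, are a little off and sometimes report something else, mostly with a low value. They report only what shows in the picture. A call takes as long as a camera call. They do not tell look-alikes from the thing itself.
- bot.boxes_of(target, camera): "rect" ([left, top, right, bottom] in pixels, round what is visible of it).
- bot.spot_point(target, camera): "at" ([column, row] in pixels: a listed point, or the origin of a listed thing).
The state is a dict: "time": time; "qpos": joint angles; "dq": joint speeds; "joint_torque": joint torques, N m; "eef_pos": TCP position; "orientation": TCP orientation; "force": force on the tool from outside, world axes, zero at the start; "ft_torque": the same for the moment, N m; "gripper_width": finger opening in m.
Only numpy, scipy, OpenCV 4.12 (cv2) and the standard library are available. Lean on these libraries where they do the work, as an engineer would, in place of code of your own. Each camera call takes 0.05 s, during which the arm holds its last target. There are 200 camera calls.

## Working session

There is one attempt and no reset: what is moved stays moved. The work goes in short steps, Python scripts to look and compute and a tool call to move; the robot and the scene stay as the last step left them, time stands still between calls to the robot, and variables do not carry over. Pictures are saved under pics/ and viewed, about 8 in all and at most 12, crops included, and the job is handed in when it is done.

Besides the shell and the picture viewer there is one more tool, called as name(argument=value, ...), one argument or row to a line, values as JSON. servo_tool: Moves the arm, as the interface text tells. Its arguments: {"type":"object","properties":{"increments":{"type":"string"}},"required":["increments"]}

```bash
mkdir -p pics; ls
cat > h.py <<'E'
from station import bot
import numpy as np, cv2
from scipy.spatial.transform import Rotation as Ro
def cap(n):
    o=bot.get_obs(); c=bot.capture(n)
    if n=="wrist":
        T=np.eye(4);T[:3,:3]=Ro.from_rotvec(o["orientation"]).as_matrix();T[:3,3]=o["eef_pos"]
        W=T@np.array(c["mount"]); c["R"]=W[:3,:3].T; c["t"]=-W[:3,:3].T@W[:3,3]
    c["R"]=np.array(c["R"]);c["t"]=np.array(c["t"]);c["K"]=np.array(c["intrinsics"],float)
    return c
def ray(c,p):
    s=cv2.undistortPoints(np.array([[p]],float),c["K"],np.array([c["k1"],0,0,0.])).ravel()
    d=c["R"].T@np.array([s[0],s[1],1]); return -c["R"].T@c["t"], d/np.linalg.norm(d)
def atz(c,p,z):
    o,d=ray(c,p); return o+d*(z-o[2])/d[2]
def tri(L):
    A=0;b=0
    for c,p in L:
        o,d=ray(c,p);P=np.eye(3)-np.outer(d,d);A=A+P;b=b+P@o
    X=np.linalg.solve(A,b)
    return X,[np.linalg.norm(proj(c,X)-p).round(1) for c,p in L]
def proj(c,X):
    return cv2.projectPoints(np.array([[X]],float),cv2.Rodrigues(c["R"])[0],c["t"],c["K"],np.array([c["k1"],0,0,0.]))[0].ravel()
E
cat > a.py <<'E'
from h import *
C={n:cap(n) for n in("side","top")}
import pickle; pickle.dump(C,open("C0.pkl","wb"))
for n in C:
    cv2.imwrite(f"pics/{n}0.png",C[n]["img"])
    for t in["balance","pan_top","sample_can","can_handle","knob_grip","notebook","amber_vial_2","tube_bottle_blue","petri_0","spatula"]:
        print(n,t,[(np.round(d["at"]).tolist(),round(d["score"],2)) for d in bot.spot_point(t,n)[:3]],end=" ")
        print([(np.round(d["rect"]).tolist(),round(d["score"],2)) for d in bot.boxes_of(t,n)[:3]] if t in("sample_can","balance") else "")
print(bot.get_obs())
E
python3 a.py
```

```text
pics
side balance [([286.0, 278.0], 0.65)] [([216.0, 229.0, 342.0, 322.0], 0.97)]
side pan_top [([295.0, 192.0], 0.66), ([296.0, 241.0], 0.6)] 
side sample_can [([151.0, 285.0], 0.97), ([332.0, 239.0], 0.81), ([184.0, 249.0], 0.7)] [([133.0, 257.0, 165.0, 296.0], 0.77), ([318.0, 189.0, 350.0, 245.0], 0.61), ([169.0, 210.0, 199.0, 254.0], 0.58)]
side can_handle [([333.0, 195.0], 0.84), ([296.0, 192.0], 0.64)] 
side knob_grip [([331.0, 354.0], 0.61), ([282.0, 275.0], 0.55)] 
side notebook [([446.0, 354.0], 0.93)] 
side amber_vial_2 [([233.0, 221.0], 0.6)] 
side tube_bottle_blue [([403.0, 281.0], 0.57)] 
side petri_0 [([329.0, 353.0], 0.63)] 
side spatula [([365.0, 316.0], 0.7)] 
top balance [([288.0, 256.0], 0.91), ([289.0, 234.0], 0.47)] [([250.0, 205.0, 330.0, 309.0], 0.81), ([192.0, 197.0, 206.0, 218.0], 0.43)]
top pan_top [([310.0, 280.0], 0.69), ([287.0, 231.0], 0.62)] 
top sample_can [([294.0, 182.0], 0.93), ([188.0, 264.0], 0.67), ([290.0, 236.0], 0.66)] [([274.0, 158.0, 306.0, 193.0], 0.98), ([273.0, 211.0, 304.0, 248.0], 0.9), ([184.0, 304.0, 220.0, 334.0], 0.74)]
top can_hand
[... 329 characters left out ...]
] 
top spatula [([369.0, 263.0], 0.52)] 
{'time': 1.3, 'qpos': array([-1.28648490e+00,  5.27484146e-01,  1.43270856e+00, -9.02857987e-06,
        1.18138649e+00, -1.78507844e-01]), 'dq': array([-0.00132244,  0.00111277,  0.00064466,  0.00013519,  0.00091528,
       -0.00036935]), 'joint_torque': array([-3.88224748e-06, -4.40019715e+01, -1.76979911e+01,  6.35145628e-02,
        5.06831158e-02, -1.40188286e-05]), 'eef_pos': array([ 0.27905845, -0.5592161 ,  0.22255542]), 'orientation': array([ 3.05783581e+00,  7.20525738e-01, -1.19842593e-05]), 'force': array([0.17667794, 0.82267133, 0.65329675]), 'ft_torque': array([ 0.01780672,  0.01652029, -0.03576627]), 'gripper_width': 0.0867415713817491}
```

Run:
```python
import cv2,numpy as np
a=cv2.imread("pics/side0.png")[160:400,100:500];b=cv2.imread("pics/top0.png")[140:350,170:470]
a=cv2.resize(a,None,fx=1.5,fy=1.5,interpolation=3);b=cv2.resize(b,None,fx=2,fy=2,interpolation=3)
cv2.imwrite("pics/a.png",cv2.resize(a,(800,480)));cv2.imwrite("pics/b.png",cv2.resize(b,(800,560)))
```

```text
(no output)
```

View pics/a.png

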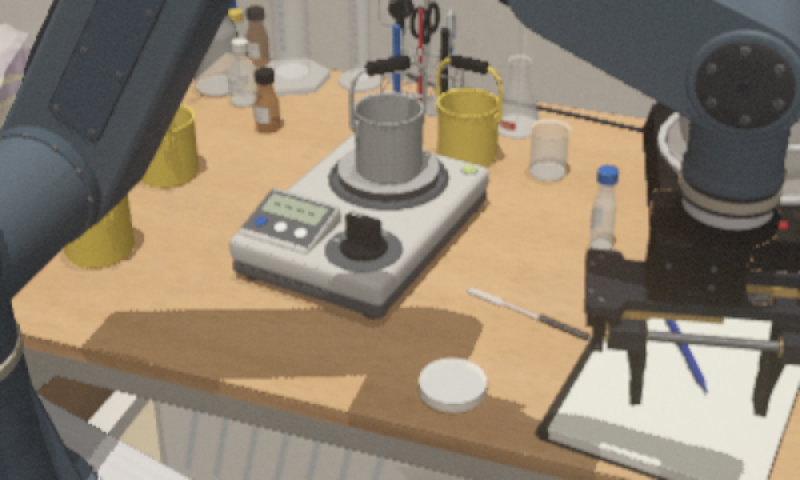

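View pics/b.png

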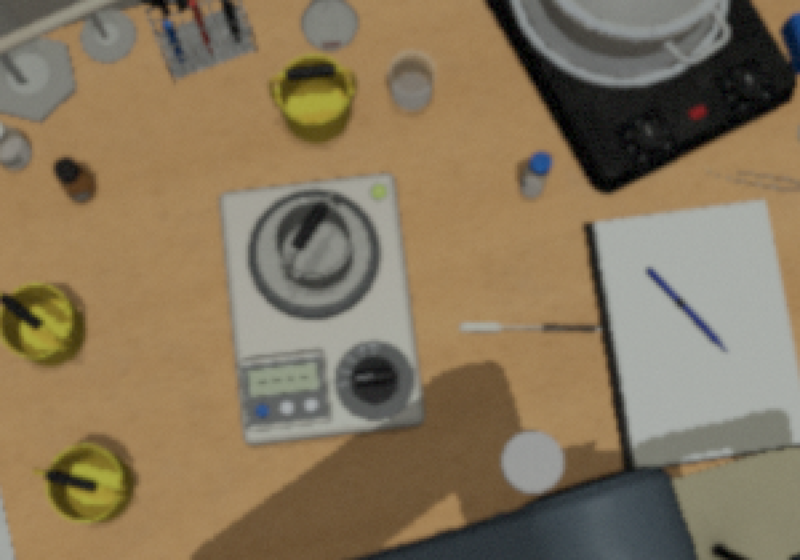

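Side crop: the steel can stands on the pan at crop (390,140) = side px (295,230), grip at (295,192). Three yellow look-alikes are at side px (184,235), (150,275), (334,225). The one meant is the steel-grey can on the pan, at top px (287,230), and the enlarged crops confirm it. The knob is at top px (311,281).

```bash
cat > b.py <<'E'
from h import *
import pickle
C=pickle.load(open("C0.pkl","rb"));s,t=C["side"],C["top"]
print("handle",tri([(s,[295,192]),(t,[286.5,224.7])]))
print("knob",tri([(s,[282,275]),(t,[311,281.3])]))
f=lambda x,y:[170+x/2.6667,140+y/2.6667]
print("grip ends",[atz(t,f(*p),.223).round(3) for p in((297,247),(328,205))])
cs=[atz(t,f(*p),.06) for p in((221,195),(393,176),(422,420),(247,442))]
print("corners",np.round(cs,3),np.mean(cs,0))
v=(cs[0]+cs[1]-cs[2]-cs[3]);print("yaw",np.arctan2(v[1],v[0]))
print("white",[ (k,atz(t,p,z).round(3)) for k,p,z in(("petri",[369,312],.008),("spat",[369,263],.004),("ycanL",[202,320],.15),("ycanL2",[184,258],.15),("amber",[200,210],.05),("blue",[368,208],.1),("ycan3",[286,167],.2))])
print(-t["R"].T@t["t"],-s["R"].T@s["t"])
E
python3 b.py
```

```text
handle (array([ 0.63009205, -0.01554955,  0.2255922 ]), [np.float64(0.7), np.float64(0.6)])
knob (array([ 0.48715605, -0.08031806,  0.08805993]), [np.float64(0.1), np.float64(0.0)])
grip ends [array([0.607, 0.   , 0.223]), array([ 0.652, -0.032,  0.223])]
corners [[ 0.706  0.101  0.06 ]
 [ 0.728 -0.101  0.06 ]
 [ 0.441 -0.132  0.06 ]
 [ 0.417  0.067  0.06 ]] [ 0.57287728 -0.01636407  0.06      ]
yaw 0.11188165258181709
white [('petri', array([ 0.399, -0.26 ,  0.008])), ('spat', array([ 0.554, -0.264,  0.004])), ('ycanL', array([0.37 , 0.231, 0.15 ])), ('ycanL2', array([0.55, 0.29, 0.15])), ('amber', array([0.721, 0.272, 0.05 ])), ('blue', array([ 0.709, -0.256,  0.1  ])), ('ycan3', array([ 0.808, -0.01 ,  0.2  ]))]
[ 0.30270859 -0.09316092  1.60891902] [-0.43926968 -0.779795    0.85940474]
```

servo_tool(
  increments="0 0 -8 -0.121 0;0 0 -8 -0.121 0;0 0 -8 -0.121 0;0 0 -8 -0.121 0;0 0 -8 -0.121 0;0 0 -8 -0.121 0;0 0 -8 -0.121 0;0 0 -8 -0.121 0",
)

```text
time: 1.97
eef_pos: [0.279, -0.5591, 0.2869]
orientation: [-2.365, -2.068, -0.0]
force: [-0.4, 0.4, -0.8]
gripper_width: 0.0872
```

servo_tool(
  increments="0 0 -8 -0.121 0;0 0 -8 -0.121 0;0 0 -8 -0.121 0;0 0 -8 -0.121 0;0 0 -8 -0.121 0;0 0 -8 -0.121 0;0 0 -8 -0.121 0;0 0 -8 -0.121 0",
)

```text
time: 2.63
eef_pos: [0.279, -0.5591, 0.3509]
orientation: [-1.131, -2.931, -0.0]
force: [-0.6, -0.1, 0.1]
gripper_width: 0.0871
```

```bash
cat >> h.py <<'E'
def go(x,y,z,yaw=None):
    "offset from now to a target TCP, in tool axes mm; turn to bring tool y to world angle yaw (mod pi)"
    o=bot.get_obs();R=Ro.from_rotvec(o["orientation"]).as_matrix();p=o["eef_pos"]
    th=np.arctan2(R[1,1],R[0,1])
    d=R.T@(np.array([x,y,z])-p)*1000
    print("t",round(o["time"],2),"tcp",p.round(4),"yaw_y",round(th,3),"tilt",R[:,2].round(3),"q",o["qpos"].round(2),"F",o["force"].round(1),"w",round(o["gripper_width"],4))
    print("tool mm",d.round(1),"turn",None if yaw is None else round(-((yaw-th+np.pi/2)%np.pi-np.pi/2),3))
E
python3 -c "
from h import *
go(.630,-.0155,.35,.95)"
```

```text
t 2.63 tcp [ 0.279  -0.5591  0.3509] yaw_y 0.834 tilt [-0.  0. -1.] q [-1.29  0.42  1.26  0.    1.46 -2.12] F [-0.6 -0.1  0.1] w 0.0871
tool mm [105.3 638.4   1. ] turn -0.116
```

servo_tool(
  increments="6.5 39.5 0 0 0;6.5 39.5 0 0 0;6.5 39.5 0 0 0;6.5 39.5 0 0 0;6.5 39.5 0 0 0;6.5 39.5 0 0 0;6.5 39.5 0 0 0;6.5 39.5 0 0 0",
)

```text
time: 3.3
eef_pos: [0.4552, -0.2895, 0.3508]
orientation: [1.14, 2.927, -0.0]
force: [1.0, -0.3, -0.2]
gripper_width: 0.0871
```

servo_tool(
  increments="6.5 39.5 0 0 0;6.5 39.5 0 0 0;6.5 39.5 0 0 0;6.5 39.5 0 0 0;6.5 39.5 0 0 0;6.5 39.5 0 0 0;6.5 39.5 0 0 0;0 0 0 -0.116 0",
)

```text
time: 3.97
eef_pos: [0.611, -0.0503, 0.3503]
orientation: [0.957, 2.991, 0.007]
force: [-0.9, -0.9, 0.7]
gripper_width: 0.0869
```

```bash
cat > c.py <<'E'
from h import *
import sys,pickle
n=sys.argv[1]
c=cap("wrist");cv2.imwrite(f"pics/w{n}.png",c["img"]);pickle.dump(c,open(f"w{n}.pkl","wb"))
for t in["can_handle","sample_can","knob_grip","pan_top"]:
    print(t,[(np.round(d["at"]).tolist(),round(d["score"],2)) for d in bot.spot_point(t,"wrist")[:3]])
for X in([.630,-.0155,.2245],[.485,-.0795,.1055]): print(proj(c,X).round())
go(.630,-.0155,.35,.95)
E
python3 c.py 1
```

```text
can_handle [([381.0, 219.0], 0.81)]
sample_can [([441.0, 297.0], 0.86), ([360.0, 184.0], 0.81)]
knob_grip [([221.0, 106.0], 0.89)]
pan_top []
[374. 223.]
[209. 104.]
t 4.22 tcp [ 0.6075 -0.0577  0.3505] yaw_y 0.941 tilt [-0.001 -0.    -1.   ] q [-0.28  0.39  1.3  -0.    1.45 -1.22] F [-0.2 -0.6 -0.1] w 0.0868
tool mm [ 6.6 47.3  0.5] turn -0.009
```

View pics/w1.png

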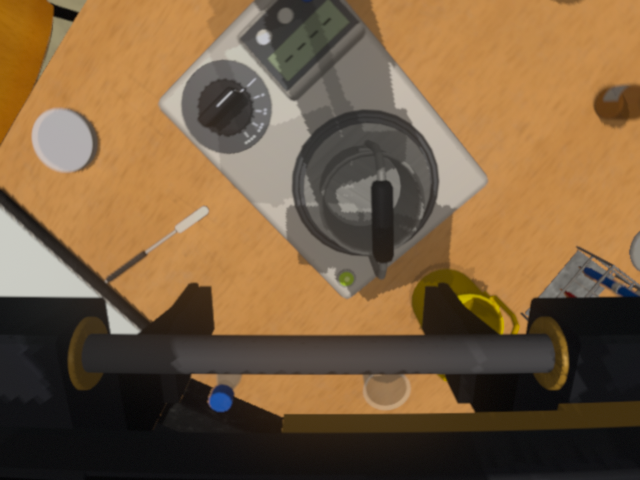

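Wrist picture: the grey can's grip is at (382,221), lying along the image's vertical, so it is square to the jaws. The knob is at (225,106) and the yellow can at (455,305).

```bash
python3 c.py 2
```

```text
can_handle [([394.0, 216.0], 0.59)]
sample_can [([450.0, 295.0], 0.72), ([369.0, 182.0], 0.63)]
knob_grip [([230.0, 109.0], 0.58)]
pan_top [([80.0, 140.0], 0.51)]
[386. 220.]
[219. 104.]
t 4.47 tcp [ 0.6076 -0.0579  0.3507] yaw_y 0.942 tilt [ 0. -0. -1.] q [-0.28  0.39  1.3   0.    1.45 -1.22] F [-0.5  0.8 -0.2] w 0.087
tool mm [ 6.9 47.4  0.7] turn -0.008
```

servo_tool(
  increments="2 16 0 -0.01 0;2 16 0 0 0;2 15 0 0 0;0 0 0 0 0;0 0 0 0 0;0 0 0 0 0",
)

```text
time: 4.97
eef_pos: [0.6301, -0.0155, 0.3504]
orientation: [-0.954, -2.993, 0.001]
force: [0.1, 0.0, -0.2]
gripper_width: 0.0871
```

```bash
cat > d.py <<'E'
from h import *
import pickle
# refine: dark-bar centroid near the grip, per wrist picture
def bar(c,p,w=26,h=45):
    x,y=int(p[0]),int(p[1]);g=c["img"][y-h:y+h,x-w:x+w].max(2)
    m=(g<45).astype("uint8");m=cv2.morphologyEx(m,cv2.MORPH_OPEN,np.ones((9,9)))
    n,l,s,ce=cv2.connectedComponentsWithStats(m)
    k=1+s[1:,4].argmax();pts=np.argwhere(l==k)[:,::-1].astype("float32")
    r=cv2.minAreaRect(pts);return np.array(r[0])+[x-w,y-h],r
import sys
E
python3 c.py 3
python3 - <<'E'
from d import *
a,b=[pickle.load(open(f"w{i}.pkl","rb")) for i in(2,3)]
P=[proj(c,[.630,-.0155,.2245])+[8,-3] for c in(a,b)]
B=[bar(c,p) for c,p in zip((a,b),P)];print(B)
print(tri([(a,B[0][0]),(b,B[1][0])]))
C=pickle.load(open("C0.pkl","rb"))
print(tri([(a,B[0][0]),(b,B[1][0]),(C["side"],[295,192]),(C["top"],[286.5,224.7])]))
print([atz(c,q[0],.2295).round(4) for c,q in zip((a,b),B)])
E
```

```text
can_handle [([325.0, 229.0], 0.75), ([446.0, 363.0], 0.64)]
sample_can [([412.0, 302.0], 0.9), ([323.0, 191.0], 0.78), ([127.0, 247.0], 0.3)]
knob_grip [([181.0, 112.0], 0.93)]
pan_top []
[318. 229.]
[169. 110.]
t 5.22 tcp [ 0.6302 -0.0157  0.3506] yaw_y 0.953 tilt [-0. -0. -1.] q [-0.2   0.43  1.25 -0.    1.47 -1.16] F [-0.5 -0.7  0.2] w 0.0868
tool mm [0.3 0.1 0.6] turn 0.003
[(array([395.5, 219.5]), ((27.5, 48.5), (77.0, 21.0), 90.0)), (array([326.48983955, 223.05180359]), ((27.489839553833008, 42.05180358886719), (70.7787857055664, 18.795812606811523), 87.0643310546875))]
(array([ 0.63196847, -0.009224  ,  0.22359915]), [np.float64(2.9), np.float64(2.9)])
(array([ 0.63226165, -0.01174149,  0.22266465]), [np.float64(3.3), np.float64(5.5), np.float64(1.5), np.float64(1.2)])
[array([ 0.6319, -0.0103,  0.2295]), array([ 0.629 , -0.0074,  0.2295])]
```

servo_tool(
  increments="1.5 4 6 0 0;0 0 20 0 0;0 0 20 0 0;0 0 25 0 0;0 0 25 0 0;0 0 25 0 0;0 0 20 0 0;0 0 5 0 0",
)

```text
time: 5.88
eef_pos: [0.6288, -0.0104, 0.2002]
orientation: [-0.951, -2.986, 0.001]
force: [-0.2, -0.1, 0.3]
gripper_width: 0.0871
```

servo_tool(
  increments="0 0 0 0 255;0 0 0 0 255;0 0 0 0 255;0 0 0 0 255;0 0 0 0 255;0 0 0 0 255;0 0 0 0 255;0 0 0 0 255",
)

```text
time: 6.55
eef_pos: [0.6316, -0.011, 0.2049]
orientation: [0.953, 2.993, 0.0]
force: [0.1, 0.1, 0.2]
gripper_width: 0.0416
```

```bash
python3 -c "
from h import *
go(.630,-.0155,.25,.95);cv2.imwrite('pics/s2.png',cv2.resize(cap('side')['img'][150:300,200:400],(800,600)))"
```

```text
t 6.55 tcp [ 0.6316 -0.011   0.2049] yaw_y 0.954 tilt [ 0.001 -0.    -1.   ] q [-0.19  0.56  1.43  0.    1.15 -1.15] F [0.1 0.1 0.2] w 0.0416
tool mm [ -1.3  -4.6 -45.1] turn 0.004
```

View pics/s2.png

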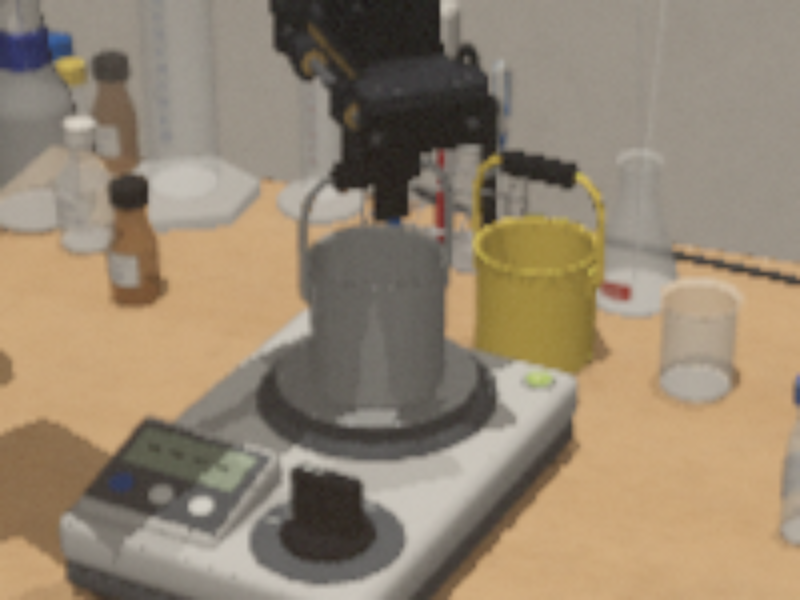

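The fingers straddle the grip on the can's bail (crop (385,170)) and are still closing; the width is 41.6 mm.

servo_tool(
  increments="0 0 0 0 255;0 0 0 0 255;0 0 0 0 255;0 0 0 0 255;0 0 0 0 255;0 0 0 0 255;0 0 0 0 255;0 0 0 0 255",
)

```text
time: 7.27
eef_pos: [0.6315, -0.011, 0.2044]
orientation: [-0.953, -2.993, 0.0]
force: [-0.2, 0.3, -1.7]
gripper_width: 0.0135
```

servo_tool(
  increments="0 0 -5 0 255;0 0 -8 0 255;0 0 -8 0 255;0 0 -8 0 255;0 0 -8 0 255;0 0 -5 0 255;0 0 0 0 255;0 0 0 0 255",
)

```text
time: 7.93
eef_pos: [0.6316, -0.011, 0.2471]
orientation: [0.953, 2.992, 0.0]
force: [-0.1, -0.1, -4.7]
gripper_width: 0.0134
```

```bash
python3 -c "
from h import *
a=.112;b=np.array([-.065,.17]);R=np.array([[np.cos(a),-np.sin(a)],[np.sin(a),np.cos(a)]]);t=np.array([.573,-.0164])+R@b
print(t);go(*t,.2465)"
```

```text
[0.48940704 0.14527008]
t 7.93 tcp [ 0.6316 -0.011   0.2471] yaw_y 0.954 tilt [ 0.001 -0.    -1.   ] q [-0.19  0.51  1.39 -0.    1.24 -1.15] F [-0.1 -0.1 -4.7] w 0.0134
tool mm [206.4  45.2   0.5] turn None
```

servo_tool(
  increments="5 1 0 0 255;10 2 0 0 255;15 3 0 0 255;18 4 0 0 255;18 4 0 0 255;18 4 0 0 255;18 4 0 0 255;18 4 0 0 255",
)

```text
time: 8.6
eef_pos: [0.5467, 0.081, 0.2461]
orientation: [-0.953, -2.992, 0.0]
force: [0.5, 0.1, -4.1]
gripper_width: 0.0135
```

servo_tool(
  increments="18 4 0 0 255;18 4 0 0 255;18 4 0 0 255;14 3 0 0 255;10 2 0 0 255;6 2 0 0 255;2 0 0 0 255;0 0 0 0 255",
)

```text
time: 9.27
eef_pos: [0.4895, 0.145, 0.2466]
orientation: [0.953, 2.993, -0.0]
force: [-0.5, 0.5, -3.4]
gripper_width: 0.0138
```

```bash
python3 -c "
from h import *
go(.4894,.1453,.1285)
c=cap('top');s=cap('side')
cv2.imwrite('pics/s3.png',np.hstack([cv2.resize(c['img'][190:340,180:350],(400,353)),cv2.resize(s['img'][170:340,120:313],(400,353))]))"
```

```text
t 9.27 tcp [0.4895 0.145  0.2466] yaw_y 0.955 tilt [ 0. -0. -1.] q [ 0.07  0.34  1.69 -0.    1.11 -0.89] F [-0.5  0.5 -3.4] w 0.0138
tool mm [3.000e-01 1.000e-01 1.181e+02] turn None
```

View pics/s3.png

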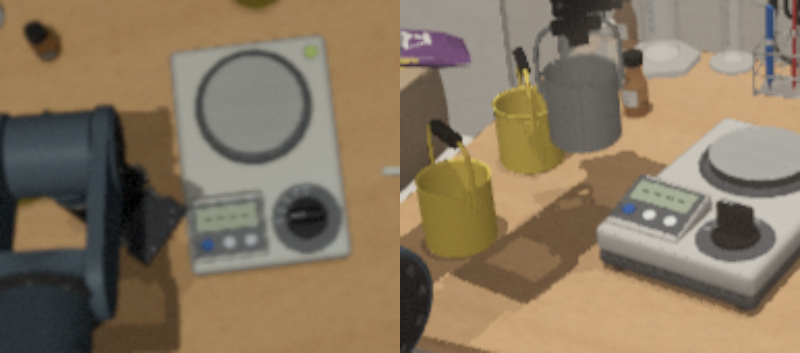

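The picture shows the can hanging level over clear bench left of the balance, and the pan is empty. Lowering now.

servo_tool(
  increments="0 0 8 0 255;0 0 15 0 255;0 0 20 0 255;0 0 20 0 255;0 0 20 0 255;0 0 15 0 255;0 0 10 0 255;0 0 4 0 255",
)

```text
time: 10.03
eef_pos: [0.489, 0.1443, 0.1326]
orientation: [-0.954, -2.99, 0.002]
force: [-0.6, 0.7, -3.2]
gripper_width: 0.0136
```

servo_tool(
  increments="0 0 2 0 255;0 0 2 0 255;0 0 1 0 255;0 0 1 0 255;0 0 0 0 255;0 0 0 0 255",
)

```text
time: 10.53
eef_pos: [0.4898, 0.1449, 0.1291]
orientation: [0.953, 2.992, 0.001]
force: [-0.0, -0.7, -4.7]
gripper_width: 0.0136
```

servo_tool(
  increments="0 0 1.5 0 255;0 0 1 0 255;0 0 0 0 255;0 0 0 0 255",
)

```text
time: 10.87
eef_pos: [0.4898, 0.145, 0.1264]
orientation: [0.953, 2.993, 0.001]
force: [0.2, -0.0, -1.9]
gripper_width: 0.0133
```

servo_tool(
  increments="0 0 0.7 0 255;0 0 0 0 255;0 0 0 0 255",
)

```text
time: 11.12
eef_pos: [0.4901, 0.1452, 0.1263]
orientation: [0.953, 2.992, 0.002]
force: [-0.9, 1.8, 4.6]
gripper_width: 0.0139
```

The can is on the bench. Opening the jaws.

servo_tool(
  increments="0 0 0 0 0;0 0 0 0 0;0 0 0 0 0;0 0 0 0 0;0 0 0 0 0;0 0 0 0 0;0 0 0 0 0;0 0 0 0 0",
)

```text
time: 11.78
eef_pos: [0.4895, 0.1448, 0.1252]
orientation: [-0.954, -2.993, 0.0]
force: [-0.2, 0.5, -0.2]
gripper_width: 0.059
```

servo_tool(
  increments="0 0 0 0 0;0 0 0 0 0;0 0 -5 0 0;0 0 -15 0 0;0 0 -25 0 0;0 0 -25 0 0;0 0 -25 0 0;0 0 -10 0 0",
)

```text
time: 12.45
eef_pos: [0.4912, 0.1451, 0.234]
orientation: [0.952, 2.988, 0.004]
force: [1.5, -0.2, -0.4]
gripper_width: 0.0873
```

```bash
python3 -c "
from h import *
go(.485,-.0795,.232,.112)
s=cap('side')
print('force ok');cv2.imwrite('pics/s4.png',cv2.resize(s['img'][170:340,120:313],(600,528)))"
```

```text
t 12.45 tcp [0.4912 0.1451 0.234 ] yaw_y 0.954 tilt [ 0.006  0.    -1.   ] q [ 0.07  0.36  1.7   0.    1.07 -0.89] F [ 1.5 -0.2 -0.4] w 0.0873
tool mm [-124.8 -186.8    1.9] turn 0.842
force ok
```

View pics/s4.png

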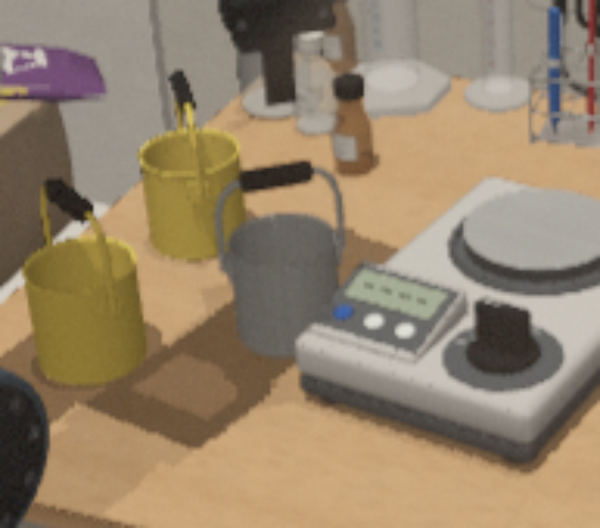

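The steel can stands upright at crop (285,280), left of the balance and clear of it. Moving above the knob.

servo_tool(
  increments="-16 -23 0 0 0;-16 -23 0 0 0;-16 -23 0 0 0;-16 -23 0 0 0;-16 -23 0 0 0;-16 -23 0 0 0;-16 -23 0 0 0;-13 -26 0 0 0",
)

```text
time: 13.17
eef_pos: [0.4833, -0.0813, 0.23]
orientation: [0.953, 2.993, 0.0]
force: [0.1, -0.5, 0.2]
gripper_width: 0.0868
```

servo_tool(
  increments="0 0 0 0.12 0;0 0 0 0.12 0;0 0 0 0.12 0;0 0 0 0.12 0;0 0 0 0.12 0;0 0 0 0.12 0;0 0 0 0.122 0;0 0 0 0 0",
)

```text
time: 13.83
eef_pos: [0.4829, -0.0798, 0.2299]
orientation: [-2.095, -2.339, 0.001]
force: [0.1, 0.1, 0.0]
gripper_width: 0.087
```

Run:
```python
from h import *
import pickle
go(.485,-.0795,.15,.112)
c=cap('wrist');pickle.dump(c,open('w5.pkl','wb'));cv2.imwrite('pics/w5.png',c['img'])
for X in([.485,-.0795,.1055],[.485,-.0795,.0915]): print(proj(c,X).round())
k=[d['at'] for d in bot.spot_point('knob_grip','wrist')];print(k)
C=pickle.load(open("C0.pkl","rb"));b=pickle.load(open("w3.pkl","rb"))
if k:print(tri([(c,k[0]),(b,[181,112])]),tri([(c,k[0]),(b,[181,112]),(C["side"],[282,275]),(C["top"],[311,281.3])]),atz(c,k[0],.0915))
```

```text
t 13.83 tcp [ 0.4829 -0.0798  0.2299] yaw_y 0.11 tilt [-0.001  0.    -1.   ] q [-0.39  0.34  1.76  0.    1.05 -0.5 ] F [0.1 0.1 0. ] w 0.087
tool mm [ 0.   2.2 79.9] turn -0.002
[321. 230.]
[321. 225.]
[[328.2, 222.7]]
(array([ 0.49027467, -0.07643103,  0.09022402]), [np.float64(1.4), np.float64(1.1)]) (array([ 0.48926764, -0.07851228,  0.08536689]), [np.float64(1.8), np.float64(2.0), np.float64(0.3), np.float64(0.8)]) [ 0.49023059 -0.07716618  0.0915    ]
```

View pics/w5.png

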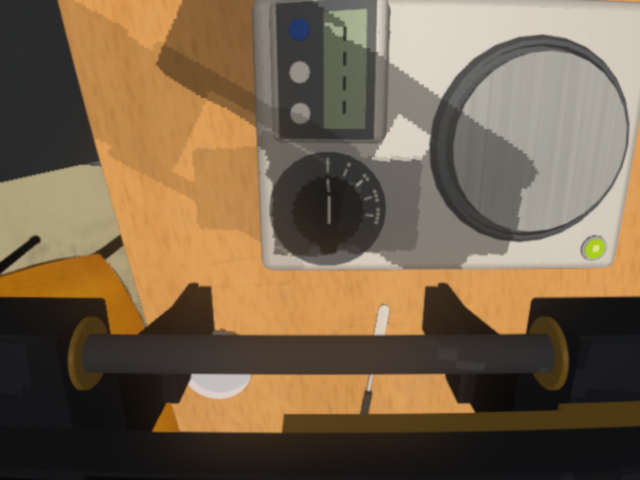

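The knob wing shows end-on at (329,208), pointer up toward the first mark. The wing is square to the jaws and there is nothing in the fingers' path. The wrist camera puts the knob about 5 mm further along tool y than the fixed cameras do. I'll take the middle and check with the contact force.

servo_tool(
  increments="1 5 10 0 0;0 0 25 0 0;0 0 30 0 0;0 0 30 0 0;0 0 30 0 0;0 0 20 0 0;0 0 8 0 0;0 0 0 0 0",
)

```text
time: 14.6
eef_pos: [0.4868, -0.0778, 0.0751]
orientation: [-2.089, -2.34, 0.003]
force: [0.1, -0.2, 1.1]
gripper_width: 0.0873
```

Run:
```python
from h import *
go(.4875,-.0785,.0735,.112)
s=cap('side');w=cap('wrist');cv2.imwrite('pics/s6.png',np.hstack([cv2.resize(s['img'][220:320,220:345],(400,320)),cv2.resize(w['img'],(400,320))]))
```

```text
t 14.6 tcp [ 0.4868 -0.0778  0.0751] yaw_y 0.113 tilt [-0.005  0.002 -1.   ] q [-0.39  0.6   1.88  0.    0.67 -0.5 ] F [ 0.1 -0.2  1.1] w 0.0873
tool mm [-0.8  0.6  1.6] turn 0.001
```

View pics/s6.png

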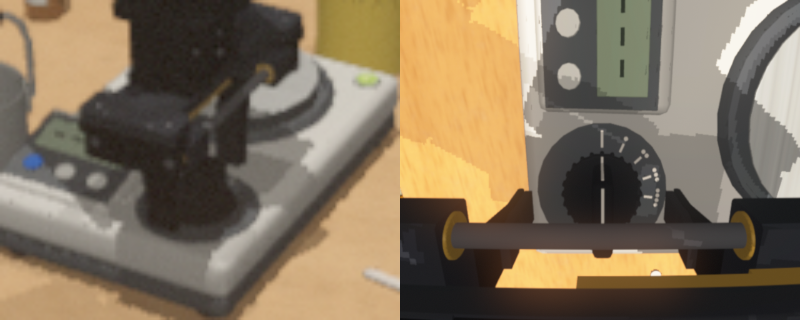

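The wing lies between the fingers, almost centred (knob column 602 against finger middle 600), with the pointer straight up. Closing.

servo_tool(
  increments="0 1 3.5 0 0;0 0 0 0 255;0 0 0 0 255;0 0 0 0 255;0 0 0 0 255;0 0 0 0 255;0 0 0 0 255;0 0 0 0 255",
)

```text
time: 15.37
eef_pos: [0.4892, -0.0783, 0.074]
orientation: [2.093, 2.342, 0.0]
force: [-0.2, -0.0, 0.3]
gripper_width: 0.0483
```

servo_tool(
  increments="0 0 0 0 255;0 0 0 0 255;0 0 0 0 255;0 0 0 0 255;0 0 0 0 255;0 0 0 0 255",
)

```text
time: 15.87
eef_pos: [0.49, -0.0783, 0.0739]
orientation: [2.093, 2.341, 0.002]
force: [2.9, 1.2, -1.1]
gripper_width: 0.0118
```

servo_tool(
  increments="0 0 0 0 255;0 0 0 0 255;0 0 0 0 255",
)

```text
time: 16.12
eef_pos: [0.49, -0.0783, 0.0739]
orientation: [2.093, 2.341, 0.002]
force: [3.4, 2.2, -2.5]
gripper_width: 0.0119
```

Run:
```python
from h import *
go(.4875,-.0785,.0725,.112)
o=bot.get_obs();print(o['ft_torque'].round(3))
```

```text
t 16.12 tcp [ 0.49   -0.0783  0.0739] yaw_y 0.112 tilt [ 0.002 -0.    -1.   ] q [-0.38  0.6   1.88  0.    0.66 -0.5 ] F [ 3.4  2.2 -2.5] w 0.0119
tool mm [ 0.1 -2.5  1.4] turn -0.0
[ 0.37  -0.676  0.066]
```

servo_tool(
  increments="0 0.5 0 0.07 255;0 0 0 0.07 255;0 0 0 0.07 255;0 0 0 0 255",
)

```text
time: 16.45
eef_pos: [0.4894, -0.0783, 0.0739]
orientation: [-2.328, -2.109, 0.001]
force: [1.5, 1.4, -1.3]
gripper_width: 0.0114
```

```bash
cat > k.py <<'E'
from h import *
o=bot.get_obs();R=Ro.from_rotvec(o["orientation"]).as_matrix();th=np.arctan2(R[1,1],R[0,1])
th=th if th<.5 else th-np.pi
print("t",round(o["time"],2),"turned",round(.112-th,3),"Mz",round(o["ft_torque"][2],3),"q1 q6",o["qpos"][[0,5]].round(3),o["force"].round(1),round(o["gripper_width"],4),o["eef_pos"].round(4))
E
python3 k.py
```

```text
t 16.45 turned 0.211 Mz 0.086 q1 q6 [-0.384 -0.285] [ 1.5  1.4 -1.3] 0.0114 [ 0.4894 -0.0783  0.0739]
```

servo_tool(
  increments="0 0 0 0.07 255;0 0 0 0.07 255;0 0 0 0.07 255;0 0 0 0 255",
)

```text
time: 16.78
eef_pos: [0.4888, -0.0782, 0.0739]
orientation: [-2.534, -1.855, 0.002]
force: [0.1, 0.6, 1.0]
gripper_width: 0.0121
```

```bash
python3 k.py
```

```text
t 16.78 turned 0.419 Mz 0.081 q1 q6 [-0.384 -0.077] [0.1 0.6 1. ] 0.0121 [ 0.4888 -0.0782  0.0739]
```

servo_tool(
  increments="0 0 0 0.07 255;0 0 0 0.07 255;0 0 0 0.07 255;0 0 0 0 255",
)

```text
time: 17.12
eef_pos: [0.4882, -0.0779, 0.0738]
orientation: [-2.713, -1.58, 0.003]
force: [-1.8, 0.6, 2.0]
gripper_width: 0.0119
```

```bash
python3 k.py
```

```text
t 17.12 turned 0.628 Mz 0.097 q1 q6 [-0.384  0.132] [-1.8  0.6  2. ] 0.0119 [ 0.4882 -0.0779  0.0738]
```

servo_tool(
  increments="0 0 0 0.07 255;0 0 0 0.07 255;0 0 0 0.07 255;0 0 0 0 255",
)

```text
time: 17.45
eef_pos: [0.4877, -0.0776, 0.0738]
orientation: [-2.862, -1.288, 0.005]
force: [-3.3, 1.8, 4.0]
gripper_width: 0.012
```

```bash
python3 k.py;  python3 - <<'E'
from h import *
w=cap('wrist');cv2.imwrite('pics/w7.png',cv2.resize(w['img'][100:400,180:480],(600,600)))
E
```

```text
t 17.45 turned 0.837 Mz 0.086 q1 q6 [-0.384  0.341] [-3.3  1.8  4. ] 0.012 [ 0.4877 -0.0776  0.0738]
```

View pics/w7.png

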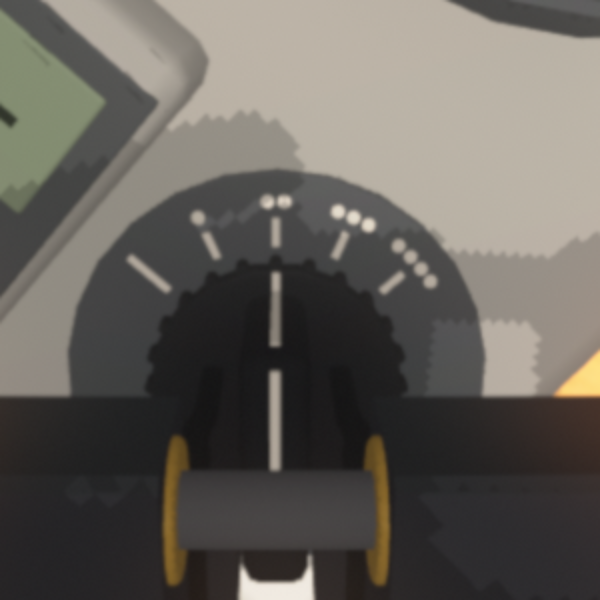

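The pointer at crop column 275 lines up with the two-dot mark: second stop, no slip. One more click.

servo_tool(
  increments="0 0 0 0.07 255;0 0 0 0.07 255;0 0 0 0.07 255;0 0 0 0.07 255;0 0 0 0.07 255;0 0 0 0.07 255;0 0 0 0 255;0 0 0 0 255",
)

```text
time: 18.17
eef_pos: [0.4869, -0.0766, 0.0738]
orientation: [-3.066, -0.665, 0.007]
force: [-4.5, 4.1, 6.3]
gripper_width: 0.0121
```

```bash
python3 k.py;  python3 - <<'E'
from h import *
w=cap('wrist');s=cap('side');cv2.imwrite('pics/w8.png',np.hstack([cv2.resize(w['img'][100:400,180:480],(400,400)),cv2.resize(s['img'][170:360,140:330],(400,400))]))
E
```

```text
t 18.17 turned 1.256 Mz 0.12 q1 q6 [-0.384  0.759] [-4.5  4.1  6.3] 0.0121 [ 0.4869 -0.0766  0.0738]
```

View pics/w8.png

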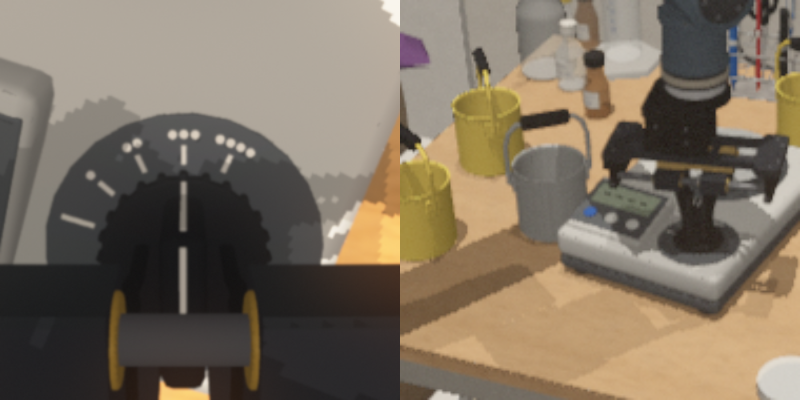

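The pointer at crop column 183 is on the three-dot mark, the can stands upright, and the knob is firmly gripped. Handing in.

```bash
python3 -c "
from station import bot
print(bot.finish_job())"; python3 k.py
```

```text
the job is handed in; nothing more can be done
None
the job is handed in; nothing more can be done
```

I lifted the steel can by its handle off the pan and stood it upright on the clear bench close to the balance's left side. Only then did I grip the check-weight knob and turn it clockwise to the third stop. I handed in at about 18.3 s of the 54 s, still gripping the knob.

- **Knob:** the gripper had turned 1.256 rad (the third stop is 1.257), and the wrist picture shows the pointer on the three-dot mark. The holding torque was about 0.12 N m and the grip opening 12.1 mm, so the knob had not slipped. I counted clicks from the measured angle and the dial dots, because the torque readings did not show each click clearly.
- **Can:** the last side picture shows it upright beside the housing. It came down with only a few newtons of contact force.
- **Other things:** the pictures show no sign that the arm touched anything else. I did not measure the bystanders again at the end.
- **Disagreement:** the wrist camera placed the can's grip and the knob about 5 mm further along the jaw direction than the fixed cameras did. I aimed between the two, then re-centred on the knob from a close picture. Side force at the knob stayed below about 7 N.

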